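Line up microscope objectives by height on the storage rail

ROBOT

A 7-joint arm with a two-finger parallel gripper is mounted at the origin on the work surface. World frame = base frame: x ahead of the robot, y to its left, z up, the work surface at z = 0. Lengths are in m, angles in rad, forces in N, time in s.
With the tool pointing down it reaches from about 0.425 to 0.925 m from the base axis. Payload 6.8 kg.
Tool frame: the origin (TCP) lies midway between the tips of the shut fingers; the grasp point (between the pads) lies 19 mm behind it; z points along the fingers, x is the direction in which the jaws open and shut, and the axes are right-handed (so a half turn about z gives the same grasp; the last joint's range is limited). The gripper opens to 85 mm and grips with 20 to 120 N. Pads are 22 mm wide; open, the fingers measure 114 mm over their backs; the gripper's body (76 mm by 85 mm) begins 54 mm behind the grasp point. The pads swing forward as they close: fully open they stand 13 mm farther back than shut.
Start: joints at [-1.283, 0.477, 0.022, 1.555, -0.011, 1.109, -0.083], TCP at [0.26, 0.623, 0.231] pointing down, gripper open.
Joint ranges: [-2.96, 2.96], [-0.34, 2.1], [-1.41, 1.46], [0.24, 2.44], [-1.37, 4.51], [0.17, 1.92], [-2.96, 2.96]. Speed limits (rad/s): [2.39, 2.39, 3.14, 3.14, 3.14, 3.14, 3.14].

INTERFACE

Orientations are given as a unit quaternion [w, x, y, z].
In Python, from station import bot, imaging, nets gives the robot as it stands. The module is installed in compiled form; this text tells all that it offers.
- The arm moves only by the tool apply_moves, never from a script. Its argument "moves" is text: rows parted by semicolons, each of 7 numbers parted by spaces: the gripper command: -1 is fully open, 1 is shut, values between are in proportion, then the shift along the tool's x, y, z normalised to -1 to 1, where 1 is 120 mm, then the turn, a rotation vector about the tool's x, y, z normalised to -1 to 1, where 1 is 4 degrees. In form: hand dx dy dz rx ry rz; .... A call has 1 to 12 rows; each row shifts and turns the commanded pose from where the row before left it, along the tool's axes as they then stand; what a row does not reach is not made up. A row lasts 1/12 s, in which the tool goes at most 41.7 mm and 7.16 degrees, less where a joint would pass 70% of its speed; a pose out of reach is approached as far as the arm can. A call with a number of a shift or a turn outside -1 to 1 is refused whole. A call with a gripper value outside its range is refused whole. The fingers move at their own pace and stop on an object; "force" is the grip in N (left out, the last holds). Time passes only in rows, so rows that do not move let the fingers close. It gives the time, the measured TCP pose, the force and the opening at its end, in the units of the state.
- bot.get_obs(): the state, without advancing time (a new reading comes with each control period).
- imaging.read_camera(name): name is "side" or "top" or "wrist"; returns a dict with "image" (420x560x3 uint8, red, green, blue), "fx", "fy", "cx", "cy" (pixels), "view" (4x4, takes a point from world to camera coordinates); the wrist camera has in their place "mount" (4x4, takes a point from camera to tool coordinates, whose origin is the TCP and whose axes are the tool frame's). Camera axes: x right, y down, z forward; pixel columns grow to the right and rows downward; lengths in m; the calibration is good to about 2 mm. The wrist camera is an equidistant fisheye: a pixel r from the principal point sees the ray r / f radians off the axis. A picture is of the moment at which its call begins: read the wrist's pose just before it. There is no depth.
- bot.hand_in(): hands the job in, once; it reports no verdict.
Trained networks look in a picture, given as the dict that the camera call returned (one of the last four; its "shot" number tells which), for a name from the list of things; names that differ only in an ending like _2 or _b are one class to them, and where a whole thing is asked for, a point or a joint stands for the part that bears it (a point fixed in the world has none). Each returns a list of dicts, best first, with "score" (0 to 1); they miss things now and then, are a little off and sometimes report something else, mostly with a low value. They report only what shows in the picture. A call takes as long as a camera call.
- nets.spot_in(picture, name): "rect" ([left, top, right, bottom] in pixels, round what is visible of it).
- nets.outline_of(picture, name): "region" (420x560 bool, what is visible of it) and "rect" ([left, top, right, bottom] in pixels, round what is visible of it).
- nets.spot_point(picture, name): "location" ([column, row] in pixels: a listed point, or the origin of a listed thing).
The state is a dict: "t": time; "q": joint angles; "joint_vel": joint speeds; "joint_torque": joint torques, N m; "eef_pos": TCP position; "tool_rot": TCP orientation; "contact_force": force on the tool from outside, world axes, zero at the start; "torque": the same for the moment, N m; "gripper_width": opening from 0.0 (shut) to 1.0 (fully open).
Only numpy, scipy, OpenCV 4.12 (cv2) and the standard library are available. Lean on these libraries where they do the work, as an engineer would, in place of code of your own. Each camera call takes 0.05 s, during which the arm holds its last target.

TASK

Line the four microscope objectives up on the rail in order of height, one upright in the middle of each pad: the shortest on the pad next to the upright steel post, then taller and taller, with the tallest farthest from the post. They are delicate, so set each down gently without dropping it or tipping it over, and leave the oil bottle where it is.

Things in the scene. Friction and masses are not known exactly. Their poses are not given: they have to be found in the camera images.
- objective_a: The shortest of four loose microscope objectives: a black barrel 36 mm in diameter on a black cap 35 mm across and 6 mm high, 40 mm tall in all. Straight up to 30 mm, then a bare-metal cone from 25 to 16 mm. About 120 g. Starts upright on the table. Origin: centre of its underside, z up its axis; round, so yaw means nothing.
- objective_b: The second shortest of four loose microscope objectives: a black barrel 36 mm in diameter on a black cap 35 mm across and 6 mm high, 56 mm tall in all. Straight up to 46 mm, then a bare-metal cone from 25 to 16 mm. About 150 g. Starts upright on the table. Origin: centre of its underside, z up its axis; round, so yaw means nothing.
- objective_c: The second tallest of four loose microscope objectives: a black barrel 36 mm in diameter on a black cap 35 mm across and 6 mm high, 72 mm tall in all. Straight up to 62 mm, then a bare-metal cone from 25 to 16 mm. About 190 g. Starts upright on the table. Origin: centre of its underside, z up its axis; round, so yaw means nothing.
- objective_d: The tallest of four loose microscope objectives: a black barrel 36 mm in diameter on a black cap 35 mm across and 6 mm high, 88 mm tall in all. Straight up to 78 mm, then a bare-metal cone from 25 to 16 mm. About 230 g. Starts upright on the table. Origin: centre of its underside, z up its axis; round, so yaw means nothing.
- pad_1: One of four alike fixed round light-grey pads, 54 mm across, 3 mm thick, in a straight row, 70 mm between centres, on a black fixed rail 70 mm wide, 380 mm long, 10 mm high, lying roughly across the robot's front. Pad numbers say nothing of the place in the row. Origin: centre of the underside, 10 mm above the table; its top is 13 mm above the table.
- pad_2: One of four alike fixed round light-grey pads, 54 mm across, 3 mm thick, in a straight row, 70 mm between centres, on a black fixed rail 70 mm wide, 380 mm long, 10 mm high, lying roughly across the robot's front. Pad numbers say nothing of the place in the row. Origin: centre of the underside, 10 mm above the table; its top is 13 mm above the table.
- pad_3: One of four alike fixed round light-grey pads, 54 mm across, 3 mm thick, in a straight row, 70 mm between centres, on a black fixed rail 70 mm wide, 380 mm long, 10 mm high, lying roughly across the robot's front. Pad numbers say nothing of the place in the row. Origin: centre of the underside, 10 mm above the table; its top is 13 mm above the table.
- pad_4: One of four alike fixed round light-grey pads, 54 mm across, 3 mm thick, in a straight row, 70 mm between centres, on a black fixed rail 70 mm wide, 380 mm long, 10 mm high, lying roughly across the robot's front. Pad numbers say nothing of the place in the row. Origin: centre of the underside, 10 mm above the table; its top is 13 mm above the table.
- index_post: Fixed steel post with a round knob head, 55 mm tall, 22 mm across its foot, standing on the rail at either end of the row of pads, in line with it, 65 mm from the nearest pad's centre; the other end has only a flat screw head. Origin: centre of its underside, 10 mm above the table; x across the rail, y along it (either way), z up.
- oil_bottle: Bystander: a small loose amber glass bottle with a black cap, 32 mm in diameter, 70 mm tall, off to one side of the work. Origin: centre of its underside. Leave it where it stands.

How it is judged:
By the outcome, as a careful person would: the job done as asked, in the order asked, and still so for the second after the job is handed in, with the robot touching nothing.
It also fails if it takes over 102 s, if anything falls off the work surface, if the arm or the gripper's body presses on something with over 40 N, if the wrist force passes 120 N, or if a joint passes its speed limit or range.

## Working session

There is one attempt and no reset: what is moved stays moved. The work goes in short steps, Python scripts to look and compute and a tool call to move; the robot and the scene stay as the last step left them, time stands still between calls to the robot, and variables do not carry over. Pictures are saved under pics/ and viewed, and the job is handed in when it is done.

Besides the shell and the picture viewer there is one more tool, called as name(argument=value, ...) on one line, values as JSON. apply_moves: Moves the arm, as the interface text tells. Scaled input: -1 to 1 covers 120 mm each way for a shift and 4 degrees each way for a turn. Its arguments: {"type":"object","properties":{"moves":{"type":"string"},"force":{"type":"number"}},"required":["moves"]}

```bash
mkdir -p pics; ls; cat > h.py <<'E'
import numpy as np, cv2
from station import bot, imaging, nets
def save(p,n): cv2.imwrite('pics/'+n+'.png', cv2.cvtColor(p['image'],cv2.COLOR_RGB2BGR))
def ray(p,uv):
    V=np.array(p['view']); R=V[:3,:3]; t=V[:3,3]
    d=R.T@np.array([(uv[0]-p['cx'])/p['fx'],(uv[1]-p['cy'])/p['fy'],1.]); return -R.T@t, d
def onz(p,uv,z):
    c,d=ray(p,uv); return c+d*(z-c[2])/d[2]
def proj(p,X):
    V=np.array(p['view']); x=V[:3,:3]@np.array(X)+V[:3,3]
    return np.array([p['fx']*x[0]/x[2]+p['cx'],p['fy']*x[1]/x[2]+p['cy']])
E
python3 - <<'E'
from h import *
np.set_printoptions(precision=4,suppress=True)
o=bot.get_obs(); print({k:np.round(v,4) for k,v in o.items()})
for n in ('top','side'):
    p=imaging.read_camera(n); save(p,n+'0')
    print(n,p['fx'],p['cx'],p['cy']); print(np.array(p['view']))
    for k in ('objective_a','pad_1','index_post','oil_bottle'):
        for r in nets.spot_in(p,k): print(' box',k,round(r['score'],2),np.round(r['rect'],1))
        for r in nets.spot_point(p,k): print(' pt',k,round(r['score'],2),np.round(r['location'],1), onz(p,r['location'],0.01 if k in('pad_1','index_post') else 0))
E
```

```text
pics
{'t': np.float64(0.0), 'q': array([-1.2831,  0.4777,  0.0224,  1.5565, -0.0115,  1.1093, -0.0831]), 'joint_vel': array([ 0.0005,  0.0001, -0.0004,  0.0012, -0.0004, -0.001 ,  0.0008]), 'joint_torque': array([  0.0004, -59.6453,   1.6081, -28.1181,   0.0125,   0.0095,
         0.    ]), 'eef_pos': array([0.26  , 0.6222, 0.2303]), 'tool_rot': array([ 0.0006,  0.8323,  0.5543, -0.0007]), 'contact_force': array([ 0.3869, -0.6626, -0.1712]), 'torque': array([0.0066, 0.0009, 0.0019]), 'gripper_width': np.float64(1.001)}
top 542.7176053825348 269.4815631855999 213.80647582895855
[[ 0.0277 -0.9995  0.0125 -0.0111]
 [-0.9952 -0.0287 -0.0939  0.5581]
 [ 0.0942 -0.0099 -0.9955  1.1672]
 [ 0.      0.      0.      1.    ]]
 box objective_a 0.75 [140.9 245.  166.  258.9]
 box objective_a 0.67 [226.2 255.2 241.6 269.4]
 box objective_a 0.62 [307.7 251.2 325.5 270.8]
 box objective_a 0.53 [381.8 247.6 405.4 265.2]
 pt objective_a 0.8 [314.8 262.4] [ 0.4547 -0.0997  0.    ]
 pt objective_a 0.8 [386.3 257.2] [ 0.4707 -0.2595  0.    ]
 pt objective_a 0.71 [159.5 253.1] [0.4657 0.2468 0.    ]
 pt o
[... 1215 characters left out ...]
e_a 0.71 [298.7 311.4] [ 0.4704 -0.2601  0.    ]
 pt objective_a 0.69 [265.3 268.2] [ 0.4597 -0.1115  0.    ]
 box pad_1 0.7 [319.8 245.  339.9 261.9]
 box pad_1 0.62 [307.1 227.  325.7 241. ]
 box pad_1 0.6 [293.3 210.7 314.8 224.7]
 box pad_1 0.49 [284.2 195.5 301.9 209. ]
 pt pad_1 0.83 [316.5 233.5] [ 0.6259 -0.0753  0.01  ]
 pt pad_1 0.78 [291.3 203.4] [0.6231 0.0564 0.01  ]
 pt pad_1 0.53 [328.3 252.2] [ 0.619  -0.1448  0.01  ]
 pt pad_1 0.53 [301.5 218.9] [ 0.618  -0.0101  0.01  ]
 box index_post 0.51 [278.9 172.3 284.9 189.6]
 pt index_post 0.54 [283.6 189.1] [0.6325 0.1195 0.01  ]
 box oil_bottle 0.73 [237.4 126.9 246.4 149.3]
 pt oil_bottle 0.68 [242.9 145.2] [0.6227 0.3789 0.    ]
```

```bash
python3 - <<'E'
import cv2
for n,b in (('top0',(80,150,420,290)),('side0',(180,110,360,330))):
    i=cv2.imread(f'pics/{n}.png'); c=i[b[1]:b[3],b[0]:b[2]]
    s=min(800/c.shape[1],600/c.shape[0]); cv2.imwrite(f'pics/{n}z.png',cv2.resize(c,None,fx=s,fy=s,interpolation=cv2.INTER_CUBIC)); print(s)
E
```

```text
2.3529411764705883
2.727272727272727
```

View pics/top0z.png

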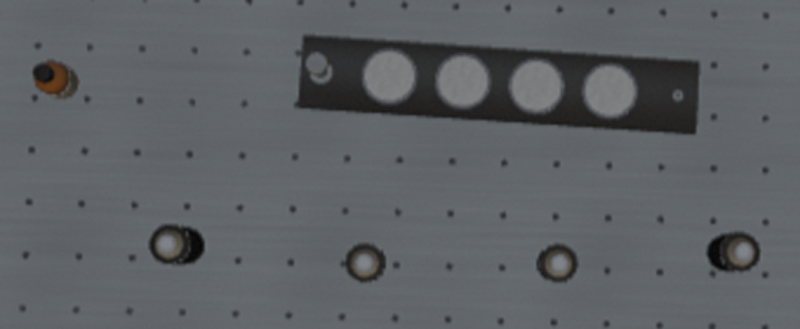

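View pics/side0z.png

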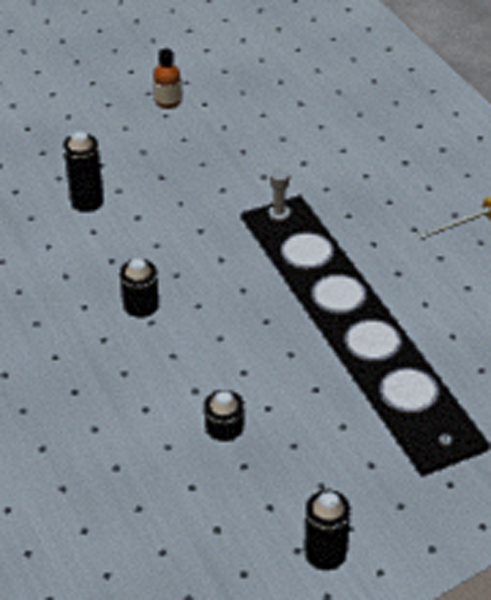

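```bash
cat > loc.py <<'E'
from h import *
from scipy.optimize import minimize, least_squares
th=np.linspace(0,2*np.pi,40,endpoint=False); C=np.c_[np.cos(th),np.sin(th)]
def sil(p,x,y,h,z0=0.,S=4):
    pts=[]
    for r,z in ((.0175,0),(.018,.006),(.018,h-.010),(.008,h)):
        for c in C: pts.append(proj(p,[x+r*c[0],y+r*c[1],z0+z]))
    hull=cv2.convexHull(np.array(pts,np.float32))[:,0]
    return hull
def soft(hull,S=8,shape=(420,560)):
    lo=np.floor(hull.min(0)).astype(int)-12; hi=np.ceil(hull.max(0)).astype(int)+12
    return lo,hi
def cover(hull,lo,hi,S=8):
    m=np.zeros(((hi[1]-lo[1])*S,(hi[0]-lo[0])*S),np.uint8)
    cv2.fillConvexPoly(m,np.round((hull-lo+.5)*S-.5).astype(np.int32),255)
    return cv2.resize(m,(hi[0]-lo[0],hi[1]-lo[1]),interpolation=cv2.INTER_AREA)/255.
E
python3 - <<'E'
from loc import *
np.set_printoptions(precision=4,suppress=True)
P={n:imaging.read_camera(n) for n in('top','side')}
g={'y.25':(.46,.247),'y.08':(.451,.078),'y-.1':(.457,-.105),'y-.26':(.470,-.26)}
M={n:[r for r in nets.outline_of(P[n],'objective_a') if r['score']>.3] for n in P}
# network masks
for k,(x,y) in g.items():
    obs={}
    for n in P:
        u=proj(P[n],[x,y,.03])
        best=min(M[n],key=lambda r:np.linalg.norm(np.array([np.mean(np.nonzero(r['region'])[1]),np.mean(np.nonzero(r['region'])[0])])-u))
        obs[n]=best['region'].astype(float)
    for h in (.040,.056,.072,.088):
        def cost(v,only=None):
            c=0
            for n in P:
                if only and n!=only: continue
                hull=sil(P[n],v[0],v[1],h); ctr=proj(P[n],[x,y,.03]).astype(int); lo=ctr-40; hi=ctr+40
                m=cover(hull,lo,hi); o=obs[n][lo[1]:hi[1],lo[0]:hi[0]]
                if o.shape!=m.shape: return 1e9
                c+=((m-o)**2).sum()
            return c
        r=minimize(cost,[x,y],method='Nelder-Mead',options=dict(initial_simplex=[[x,y],[x+.01,y],[x,y+.01]],xatol=1e-4))
        print(k,h,r.x,round(r.fun,1),end=' ')
        if True:
            for n in P:
                q=minimize(cost,r.x,args=(n,),method='Nelder-Mead',options=dict(initial_simplex=[r.x,r.x+[.005,0],r.x+[0,.005]],xatol=1e-4)); print(n,q.x,round(q.fun,1),end=' ')
        print()
# pads
for n in P:
    gr=cv2.cvtColor(P[n]['image'],cv2.COLOR_RGB2GRAY).astype(float)
    for x,y in ((.632,.059),(.628,-.009),(.627,-.079),(.624,-.15)):
        u=proj(P[n],[x,y,.013]).round().astype(int); w=18
        s=gr[u[1]-w:u[1]+w+1,u[0]-w:u[0]+w+1]
        ref=gr[u[1],u[0]]
        _,lab=cv2.threshold(s.astype(np.uint8),ref*.6,1,0)
        nl,l,st,ce=cv2.connectedComponentsWithStats(lab)
        i=l[w,w]; c=ce[i]+u-w; print(n,c,st[i][4],onz(P[n],c,.013))
E
```

```text
y.25 0.04 [0.4703 0.2718] 376.4 top [0.4715 0.2674] 246.0 side [0.4703 0.2717] 129.7 
y.25 0.056 [0.4678 0.2636] 352.3 top [0.4883 0.128 ] 0.0 side [0.4691 0.2668] 77.3 
y.25 0.072 [0.4662 0.2587] 331.8 top [0.5552 0.1312] 0.0 side [0.4663 0.258 ] 29.0 
y.25 0.088 [0.4633 0.2479] 363.3 top [0.4903 0.1336] 0.0 side [0.4638 0.2491] 35.4 
y.08 0.04 [0.4511 0.0804] 279.7 top [0.4512 0.0804] 214.6 side [0.4513 0.0798] 64.6 
y.08 0.056 [0.4502 0.0764] 236.2 top [ 0.5052 -0.0336] 0.0 side [0.4502 0.0763] 11.1 
y.08 0.072 [0.4458 0.0635] 284.9 top [ 0.4196 -0.028 ] 0.0 side [0.4465 0.0659] 54.5 
y.08 0.088 [0.4404 0.0488] 355.5 top [ 0.5082 -0.0325] 0.0 side [0.44  0.049] 121.6 
y-.1 0.04 [ 0.4562 -0.1012] 21.2 top [ 0.457  -0.1013] 5.1 side [ 0.4551 -0.1016] 5.3 
y-.1 0.056 [ 0.4561 -0.1009] 91.3 top [ 0.4569 -0.1005] 12.5 side [ 0.453  -0.1066] 66.7 
y-.1 0.072 [ 0.4563 -0.1002] 173.1 top [ 0.4567 -0.0997] 25.4 side [ 0.4537 -0.1055] 133.6 
y-.1 0.088 [ 0.456  -0.1004] 259.1 top [ 0.4565 -0.0973] 40.5 side [ 0.4546 -0.1027] 203.2 
y-.26 0.04 [ 0.4715 -0.2638] 230.2 top [ 0.4731 -0.2689] 44.2 side [ 0.4705 -0.2606] 161.7 
y-.26 0.056 [ 0.4715 -0.2637] 137.0 top [ 0.4724 -0.2652] 14.0 side [ 0.4713 -0.2586] 88.2 
y-.26 0.072 [ 0.4709 -0.2631] 79.7 top [ 0.4722 -0.2631] 8.6 side [ 0.468  -0.2638] 18.9 
y-.26 0.088 [ 0.4692 -0.263 ] 179.3 top [ 0.472  -0.2608] 36.6 side [ 0.463  -0.2722] 69.6 
top [245.0431 182.0024] 418 [0.6292 0.0611 0.013 ]
top [276.222  184.1634] 410 [ 0.6264 -0.0087  0.013 ]
top [307.516  186.2998] 407 [ 0.6236 -0.0788  0.013 ]
top [338.703  188.3193] 404 [ 0.6211 -0.1487  0.013 ]
side [292.2529 201.2471] 170 [0.6281 0.0601 0.013 ]
side [303.8586 217.0524] 191 [ 0.6255 -0.0094  0.013 ]
side [316.3048 234.1429] 210 [ 0.6227 -0.0795  0.013 ]
side [329.688  252.3675] 234 [ 0.6201 -0.1491  0.013 ]
```

```bash
cat > fit.py <<'E'
from loc import *
def obsmask(p,ctr,w=32):
    im=p['image'].astype(float); lo=ctr-w; hi=ctr+w
    s=im[lo[1]:hi[1],lo[0]:hi[0]]; bg=np.median(s.reshape(-1,3),axis=0)
    d=np.abs(s-bg).max(2); m=(d>30).astype(np.uint8)
    m=cv2.morphologyEx(m,cv2.MORPH_CLOSE,np.ones((3,3))); m=cv2.morphologyEx(m,cv2.MORPH_OPEN,np.ones((4,4)))
    c,_=cv2.findContours(m,cv2.RETR_EXTERNAL,cv2.CHAIN_APPROX_NONE)
    best=max(c,key=cv2.contourArea); o=np.zeros_like(m); cv2.drawContours(o,[best],-1,1,-1)
    return o.astype(float),lo,hi
def fitobj(p,x,y,h,z0=0.):
    o,lo,hi=obsmask(p,proj(p,[x,y,z0+h/2]).astype(int))
    f=lambda v:((cover(sil(p,v[0],v[1],h,z0),lo,hi)-o)**2).sum()
    r=minimize(f,[x,y],method='Nelder-Mead',options=dict(initial_simplex=[[x,y],[x+.006,y],[x,y+.006]],xatol=1e-4)); return r.x,r.fun,o.sum()
E
python3 - <<'E'
from fit import *
np.set_printoptions(precision=4,suppress=True)
P={n:imaging.read_camera(n) for n in('top','side')}
for k,(x,y) in {'d':(.464,.249),'b':(.4502,.0763),'a':(.456,-.101),'c':(.470,-.263)}.items():
  for h in (.040,.056,.072,.088):
    print(k,h,*[fitobj(P[n],x,y,h) for n in P])
E
```

```text
d 0.04 (array([0.462 , 0.2459]), np.float64(80.58062283737024), np.float64(196.0)) (array([0.4668, 0.2519]), np.float64(180.37337946943484), np.float64(369.0))
d 0.056 (array([0.4619, 0.2458]), np.float64(93.4646520569012), np.float64(196.0)) (array([0.4658, 0.248 ]), np.float64(121.66918877354864), np.float64(369.0))
d 0.072 (array([0.4616, 0.2455]), np.float64(109.7754555940023), np.float64(196.0)) (array([0.4656, 0.2483]), np.float64(62.66883506343714), np.float64(369.0))
d 0.088 (array([0.4616, 0.2444]), np.float64(134.49806997308727), np.float64(196.0)) (array([0.4632, 0.2412]), np.float64(12.107251057285659), np.float64(369.0))
b 0.04 (array([0.451, 0.075]), np.float64(128.69988465974626), np.float64(91.0)) (array([0.4539, 0.0785]), np.float64(65.2882429834679), np.float64(283.0))
b 0.056 (array([0.4513, 0.0747]), np.float64(134.40881199538637), np.float64(91.0)) (array([0.4515, 0.0716]), np.float64(8.459115724721261), np.float64(283.0))
b 0.072 (array([0.4513, 0.0738]), np.float64(141.60908881199538), np.float64(91.0)) (array([0.4491, 0.0645]), np.float64(54.74137639369473), n
[... 789 characters left out ...]
at64(241.4795232602845), np.float64(208.0))
c 0.04 (array([ 0.4691, -0.2648]), np.float64(77.50931180315263), np.float64(206.0)) (array([ 0.4719, -0.2639]), np.float64(148.721384083045), np.float64(451.0))
c 0.056 (array([ 0.4688, -0.263 ]), np.float64(92.78554402153017), np.float64(206.0)) (array([ 0.4731, -0.2623]), np.float64(74.12578239138793), np.float64(451.0))
c 0.072 (array([ 0.4687, -0.2611]), np.float64(115.91486351403307), np.float64(206.0)) (array([ 0.4707, -0.2659]), np.float64(11.403721645520953), np.float64(451.0))
c 0.088 (array([ 0.4686, -0.2586]), np.float64(143.62028450595926), np.float64(206.0)) (array([ 0.4669, -0.272 ]), np.float64(71.20233756247598), np.float64(451.0))
```

apply_moves(moves="-1 -0.184 0.231 0 0 0 0;-1 -0.184 0.231 0 0 0 0;-1 -0.184 0.231 0 0 0 0;-1 -0.184 0.231 0 0 0 0;-1 -0.184 0.231 0 0 0 0;-1 -0.184 0.231 0 0 0 0;-1 -0.184 0.231 0 0 0 0;-1 -0.184 0.231 0 0 0 0;-1 -0.184 0.231 0 0 0 0;-1 -0.184 0.231 0 0 0 0;-1 -0.184 0.231 0 0 0 0;-1 -0.184 0.231 0 0 0 0", force=40)

```text
t: 2.2
eef_pos: [0.4656, 0.2485, 0.2316]
tool_rot: [-0.0, 0.832, 0.554, 0.0]
contact_force: [0.1, -0.4, 0.5]
gripper_width: 0.999
```

apply_moves(moves="-1 0 0 0 0 0 1;-1 0 0 0 0 0 1;-1 0 0 0 0 0 1;-1 0 0 0 0 0 1;-1 0 0 0 0 0 1;-1 0 0 0 0 0 1;-1 0 0 0 0 0 1;-1 0 0 0 0 0 1;-1 0 0 0 0 0 1;-1 0 0 0 0 0 1;-1 0 0 0 0 0 1;-1 0 0 0 0 0 1")

```text
t: 3.2
eef_pos: [0.465, 0.2502, 0.2314]
tool_rot: [-0.0, 0.986, 0.166, 0.0]
contact_force: [-0.4, 1.1, 0.2]
gripper_width: 0.999
```

apply_moves(moves="-1 0 0 0 0 0 1;-1 0 0 0 0 0 1;-1 0 0 0 0 0 1;-1 0 0 0 0 0 1;-1 0 0 0 0 0 0.85;-1 0 0 0 0 0 0;-1 0 0 0 0 0 0")

```text
t: 3.78
eef_pos: [0.465, 0.2502, 0.2314]
tool_rot: [-0.0, 1.0, 0.0, 0.0]
contact_force: [0.2, 0.1, -0.0]
gripper_width: 1.001
```

```bash
cat >> h.py <<'E'
from scipy.spatial.transform import Rotation as Rn
def wproj(p,o,X):
    w=o['tool_rot']; R=Rn.from_quat([w[1],w[2],w[3],w[0]]).as_matrix()
    xt=R.T@(np.array(X)-o['eef_pos']); M=np.array(p['mount']); xc=M[:3,:3].T@(xt-M[:3,3])
    a=np.arctan2(np.hypot(xc[0],xc[1]),xc[2]); k=a/np.hypot(xc[0],xc[1])
    return np.array([p['cx']+p['fx']*k*xc[0],p['cy']+p['fy']*k*xc[1]])
def wonz(p,o,uv,z):
    w=o['tool_rot']; R=Rn.from_quat([w[1],w[2],w[3],w[0]]).as_matrix(); M=np.array(p['mount'])
    d=np.array([(uv[0]-p['cx'])/p['fx'],(uv[1]-p['cy'])/p['fy']]); r=np.linalg.norm(d)
    dc=np.r_[d/r*np.sin(r),np.cos(r)] if r>1e-9 else np.array([0,0,1.])
    dw=R@M[:3,:3]@dc; c=R@M[:3,3]+o['eef_pos']; return c+dw*(z-c[2])/dw[2]
E
python3 - <<'E'
from h import *
np.set_printoptions(precision=4,suppress=True)
o=bot.get_obs(); p=imaging.read_camera('wrist'); save(p,'w1'); print(o['eef_pos'],p['fx'],p['cx'],p['cy'],np.array(p['mount']))
for r in nets.outline_of(p,'objective_d'): print(r['score'],r['rect'],r['region'].sum())
for r in nets.spot_point(p,'objective_d'): print(r['score'],r['location'],wonz(p,o,r['location'],0))
print(wproj(p,o,[.464,.248,.088]),wproj(p,o,[.464,.248,0]))
E
```

```text
[0.465  0.2502 0.2314] 325.19226210127806 286.79235622169375 205.56616495827137 [[ 1.      0.0006 -0.0006  0.0001]
 [-0.0004  0.9659  0.2591 -0.0655]
 [ 0.0008 -0.2591  0.9659 -0.1425]
 [ 0.      0.      0.      1.    ]]
0.73 [260.5, 163.4, 305.0, 211.7] 1397
0.67 [262.1, 296.7, 290.6, 335.9] 1033
0.68 [282.4, 176.0] [0.4598 0.2511 0.    ]
0.62 [271.6, 307.5] [0.4446 0.073  0.    ]
[285.7205 195.9911] [286.0066 178.634 ]
```

View pics/w1.png

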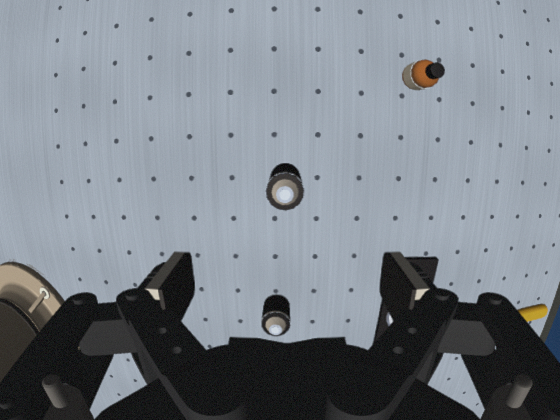

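```bash
cat >> h.py <<'E'
def tip(p,o,x,y,h,w=14):
    u=wproj(p,o,[x,y,h]).round().astype(int)
    g=cv2.cvtColor(p['image'],cv2.COLOR_RGB2GRAY)[u[1]-w:u[1]+w+1,u[0]-w:u[0]+w+1]
    m=(g>200).astype(np.uint8); n,l,st,ce=cv2.connectedComponentsWithStats(m)
    i=1+np.argmin([np.linalg.norm(c-w)-.05*s[4] for c,s in zip(ce[1:],st[1:])]); c=ce[i]+u-w
    return c,st[i][4],wonz(p,o,c,h)
E
python3 - <<'E'
from h import *
np.set_printoptions(precision=4,suppress=True)
o=bot.get_obs(); p=imaging.read_camera('wrist')
print(tip(p,o,.464,.248,.088)); print(tip(p,o,.4505,.076,.056))
i=p['image'][150:350,220:340]; cv2.imwrite('pics/w1z.png',cv2.resize(i[:,:,::-1],None,fx=3,fy=3,interpolation=cv2.INTER_CUBIC))
E
```

```text
(array([284.3085, 194.3723]), np.int32(94), array([0.4627, 0.2495, 0.088 ]))
(array([275.2   , 329.8667]), np.int32(45), array([0.4512, 0.0768, 0.056 ]))
```

View pics/w1z.png

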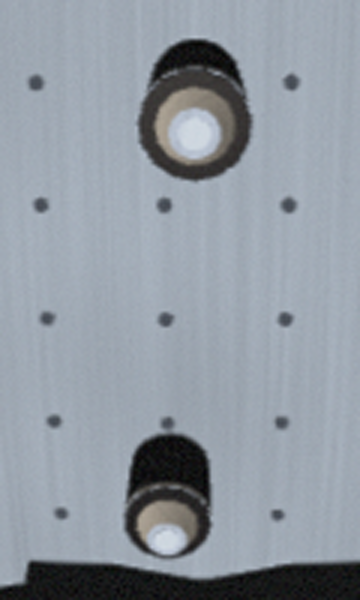

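apply_moves(moves="-1 -0.012 0.01 0 0 0 0;-1 0 0 0.15 0 0 0;-1 0 0 0.3 0 0 0;-1 0 0 0.3 0 0 0;-1 0 0 0.3 0 0 0;-1 0 0 0.3 0 0 0;-1 0 0 0.2 0 0 0;-1 0 0 0.1 0 0 0;-1 0 0 0.03 0 0 0;-1 0 0 0 0 0 0;-1 0 0 0 0 0 0")

```text
t: 4.9
eef_pos: [0.4646, 0.2494, 0.0309]
tool_rot: [-0.001, 1.0, -0.001, 0.001]
contact_force: [0.1, 0.1, 0.1]
gripper_width: 1.0
```

apply_moves(moves="-0.3 0 0 0 0 0 0;0 0 0 0 0 0 0;0.1 0 0 0 0 0 0;0.2 0 0 0 0 0 0;0.3 0 0 0 0 0 0;0.5 0 0 0 0 0 0;1 0 0 0 0 0 0;1 0 0 0 0 0 0;1 0 0 0 0 0 0;1 0 0 0 0 0 0;1 0 0 0 0 0 0;1 0 0 0 0 0 0")

```text
t: 5.9
eef_pos: [0.4638, 0.2492, 0.0305]
tool_rot: [-0.0, 1.0, -0.001, 0.0]
contact_force: [-1.8, 0.4, 5.2]
gripper_width: 0.413
```

apply_moves(moves="1 0 0 -0.03 0 0 0;1 0 0 -0.08 0 0 0;1 0 0 -0.15 0 0 0;1 0 0 -0.2 0 0 0;1 0 0 -0.2 0 0 0;1 0 0 -0.2 0 0 0;1 0 0 -0.1 0 0 0;1 0 0 0 0 0 0;1 0 0 0 0 0 0")

```text
t: 6.65
eef_pos: [0.4636, 0.2491, 0.1455]
tool_rot: [-0.001, 1.0, -0.001, 0.0]
contact_force: [-0.6, 1.0, -3.1]
gripper_width: 0.415
```

```bash
python3 - <<'E'
from h import *
np.set_printoptions(precision=4,suppress=True)
o=bot.get_obs(); p=imaging.read_camera('wrist'); save(p,'w2'); print(o['eef_pos'],o['contact_force'],o['gripper_width'])
E
```

```text
[0.4636 0.2491 0.1455] [-0.6379  1.0159 -3.0549] 0.4150223122856652
```

View pics/w2.png

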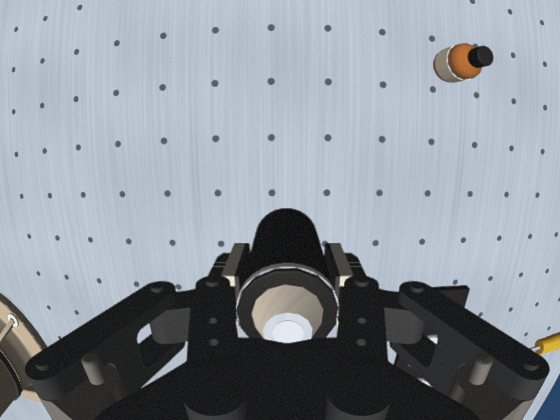

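apply_moves(moves="1 0.042 0.107 0 0 0 0;1 0.084 0.214 0 0 0 0;1 0.1055 0.2675 0 0 0 0;1 0.1055 0.2675 0 0 0 0;1 0.1055 0.2675 0 0 0 0;1 0.1055 0.2675 0 0 0 0;1 0.1055 0.2675 0 0 0 0;1 0.1055 0.2675 0 0 0 0;1 0.1055 0.2675 0 0 0 0;1 0.1055 0.2675 0 0 0 0;1 0.1055 0.2675 0 0 0 0;1 0.1055 0.2675 0 0 0 0")

```text
t: 7.7
eef_pos: [0.604, -0.1123, 0.143]
tool_rot: [-0.0, 1.0, -0.001, -0.002]
contact_force: [0.9, 1.1, -1.7]
gripper_width: 0.411
```

apply_moves(moves="1 0.084 0.214 0 0 0 0;1 0.042 0.107 0 0 0 0;1 0 0 0 0 0 0;1 0 0 0 0 0 0;1 0 0 0 0 0 0")

```text
t: 8.12
eef_pos: [0.6191, -0.1472, 0.1437]
tool_rot: [-0.001, 1.0, 0.0, -0.001]
contact_force: [-0.4, 0.6, -2.7]
gripper_width: 0.41
```

```bash
python3 - <<'E'
from h import *
np.set_printoptions(precision=4,suppress=True)
o=bot.get_obs(); p=imaging.read_camera('wrist'); save(p,'w3'); print(o['eef_pos'],o['tool_rot'],o['contact_force'],o['gripper_width'])
for x,y in ((.6287,.0606),(.6260,-.0090),(.6232,-.0792),(.6206,-.1489)): print(wproj(p,o,[x,y,.013]))
E
```

```text
[ 0.6191 -0.1472  0.1437] [-0.0008  1.      0.0001 -0.0012] [-0.4113  0.6268 -2.7324] 0.40994957088842376
[298.5384 -35.3422]
[295.6899  36.1298]
[292.266  117.6467]
[288.9826 199.0206]
```

View pics/w3.png

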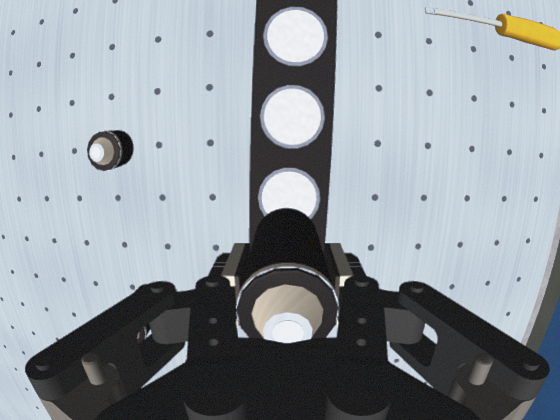

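apply_moves(moves="1 0.0125 0.014 0.1 0 0 0;1 0 0 0.2 0 0 0;1 0 0 0.2 0 0 0;1 0 0 0.15 0 0 0;1 0 0 0.08 0 0 0;1 0 0 0.04 0 0 0;1 0 0 0.02 0 0 0;1 0 0 0 0 0 0;1 0 0 0 0 0 0;1 0 0 0 0 0 0")

```text
t: 9.0
eef_pos: [0.6222, -0.1512, 0.0512]
tool_rot: [0.0, 1.0, -0.001, 0.001]
contact_force: [0.3, -0.0, -2.4]
gripper_width: 0.414
```

apply_moves(moves="1 0 0 0.03 0 0 0;1 0 0 0 0 0 0;1 0 0 0 0 0 0;1 0 0 0 0 0 0")

```text
t: 9.33
eef_pos: [0.6214, -0.151, 0.0466]
tool_rot: [-0.0, 1.0, -0.001, 0.0]
contact_force: [-0.4, -0.1, -1.5]
gripper_width: 0.411
```

apply_moves(moves="1 0 0 0 0 0 0;1 0 0 0 0 0 0")

```text
t: 9.5
eef_pos: [0.6214, -0.1511, 0.0466]
tool_rot: [0.0, 1.0, -0.001, 0.0]
contact_force: [0.9, 0.6, -1.7]
gripper_width: 0.414
```

apply_moves(moves="1 -0.007 -0.018 0 0 0 0;1 0 0 0 0 0 0;1 0 0 0.009 0 0 0;1 0 0 0 0 0 0;1 0 0 0.008 0 0 0;1 0 0 0 0 0 0;1 0 0 0 0 0 0")

```text
t: 10.08
eef_pos: [0.6205, -0.1489, 0.0444]
tool_rot: [-0.0, 1.0, -0.001, -0.0]
contact_force: [0.3, 0.2, -2.3]
gripper_width: 0.411
```

apply_moves(moves="1 0 0 0.005 0 0 0;1 0 0 0 0 0 0;1 0 0 0.005 0 0 0;1 0 0 0 0 0 0;1 0 0 0 0 0 0")

```text
t: 10.5
eef_pos: [0.6206, -0.1489, 0.0436]
tool_rot: [-0.0, 1.0, -0.001, 0.0]
contact_force: [-1.8, 0.0, 1.8]
gripper_width: 0.413
```

apply_moves(moves="0.15 0 0 0 0 0 0;0.1 0 0 0 0 0 0;0.05 0 0 0 0 0 0;0 0 0 0 0 0 0;-0.2 0 0 0 0 0 0;-0.5 0 0 0 0 0 0;-1 0 0 0 0 0 0;-1 0 0 0 0 0 0;-1 0 0 0 0 0 0;-1 0 0 0 0 0 0")

```text
t: 11.33
eef_pos: [0.6205, -0.1489, 0.0433]
tool_rot: [0.0, 1.0, -0.001, 0.0]
contact_force: [-0.9, 0.4, -0.3]
gripper_width: 0.999
```

apply_moves(moves="-1 0 0 -0.08 0 0 0;-1 0 0 -0.15 0 0 0;-1 0 0 -0.25 0 0 0;-1 0 0 -0.25 0 0 0;-1 0 0 -0.25 0 0 0;-1 0 0 -0.12 0 0 0;-1 0 0 0 0 0 0;-1 0 0 0 0 0 0")

```text
t: 12.0
eef_pos: [0.621, -0.149, 0.1766]
tool_rot: [-0.0, 1.0, -0.001, 0.001]
contact_force: [0.1, 0.2, -0.1]
gripper_width: 0.998
```

```bash
python3 - <<'E'
from h import *
np.set_printoptions(precision=4,suppress=True)
o=bot.get_obs(); p=imaging.read_camera('wrist'); save(p,'w4'); print(o['eef_pos'],o['tool_rot'])
print('d',tip(p,o,.6206,-.1489,.101)); print('c pred',wproj(p,o,[.47,-.263,.072]),'a pred',wproj(p,o,[.456,-.102,.04]))
E
```

```text
[ 0.621  -0.149   0.1766] [-0.      1.     -0.0007  0.0012]
d (array([284.7325, 214.0274]), np.int32(329), array([ 0.6198, -0.1481,  0.101 ]))
c pred [134.1544 316.2824] a pred [112.0826 148.3481]
```

View pics/w4.png

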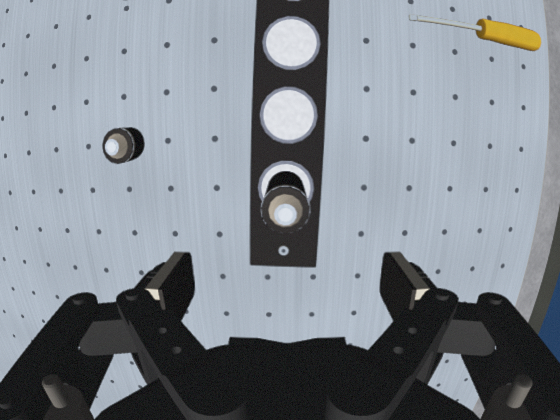

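apply_moves(moves="-1 -0.105 0.079 0 0 0 0;-1 -0.21 0.158 0 0 0 0;-1 -0.21 0.158 0 0 0 0;-1 -0.21 0.158 0 0 0 0;-1 -0.21 0.158 0 0 0 0;-1 -0.21 0.158 0 0 0 0;-1 -0.105 0.079 0 0 0 0;-1 0 0 0 0 0 0;-1 0 0 0 0 0 0;-1 0 0 0 0 0 0")

```text
t: 12.88
eef_pos: [0.4698, -0.2615, 0.1748]
tool_rot: [-0.0, 1.0, -0.0, -0.0]
contact_force: [0.8, 0.1, -0.9]
gripper_width: 1.002
```

```bash
python3 - <<'E'
from h import *
np.set_printoptions(precision=4,suppress=True)
o=bot.get_obs(); p=imaging.read_camera('wrist'); save(p,'w5'); print(o['eef_pos'],o['tool_rot'])
print('c',wproj(p,o,[.47,-.263,.072]),tip(p,o,.47,-.263,.072)); 
E
```

```text
[ 0.4698 -0.2615  0.1748] [-0.0003  1.     -0.0001 -0.0001]
c [287.1763 207.1578] (array([286.9682, 205.4864]), np.int32(220), array([ 0.4698, -0.2616,  0.072 ]))
```

View pics/w5.png

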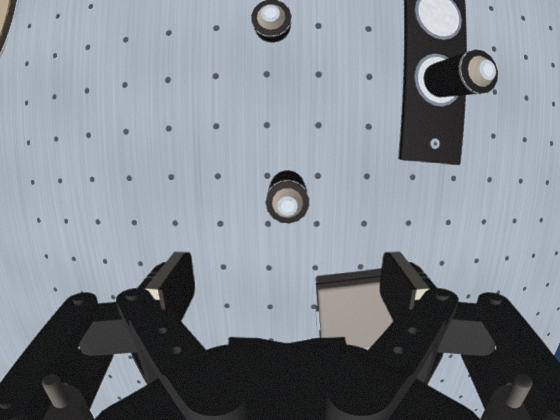

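```bash
python3 - <<'E'
from h import *
np.set_printoptions(precision=4,suppress=True)
o=bot.get_obs(); p=imaging.read_camera('wrist')
for z in (0,.03,.06): print([wonz(p,o,u,z) for u in ((317,282),(390,270))])
i=cv2.imread('pics/side0.png')[280:420,200:440]; cv2.imwrite('pics/s0b.png',cv2.resize(i,None,fx=3,fy=3))
E
```

```text
[array([ 0.5035, -0.368 ,  0.    ]), array([ 0.586 , -0.3554,  0.    ])]
[array([ 0.5004, -0.3517,  0.03  ]), array([ 0.5751, -0.3403,  0.03  ])]
[array([ 0.4972, -0.3354,  0.06  ]), array([ 0.5641, -0.3253,  0.06  ])]
```

View pics/s0b.png

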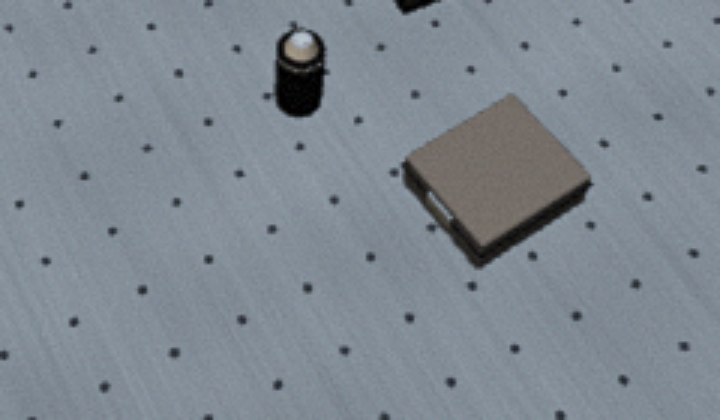

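apply_moves(moves="-1 0 0 0.15 0 0 0;-1 0 0 0.25 0 0 0;-1 0 0 0.3 0 0 0;-1 0 0 0.28 0 0 0;-1 0 0 0.16 0 0 0;-1 0 0 0.08 0 0 0;-1 0 0 0.03 0 0 0;-1 0 0 0 0 0 0;-1 0 0 0 0 0 0;-1 0 0 0 0 0 0")

```text
t: 13.82
eef_pos: [0.4704, -0.2629, 0.0266]
tool_rot: [0.0, 1.0, -0.001, 0.001]
contact_force: [0.0, 0.7, 0.5]
gripper_width: 1.003
```

apply_moves(moves="-0.3 0 0 0 0 0 0;0 0 0 0 0 0 0;0.1 0 0 0 0 0 0;0.2 0 0 0 0 0 0;0.3 0 0 0 0 0 0;0.5 0 0 0 0 0 0;1 0 0 0 0 0 0;1 0 0 0 0 0 0;1 0 0 0 0 0 0;1 0 0 0 0 0 0;1 0 0 0 0 0 0;1 0 0 0 0 0 0")

```text
t: 14.82
eef_pos: [0.4694, -0.2625, 0.0257]
tool_rot: [-0.0, 1.0, -0.001, 0.0]
contact_force: [-0.8, 1.0, 6.0]
gripper_width: 0.413
```

apply_moves(moves="1 0 0 -0.03 0 0 0;1 0 0 -0.08 0 0 0;1 0 0 -0.15 0 0 0;1 0 0 -0.2 0 0 0;1 0 0 -0.25 0 0 0;1 0 0 -0.25 0 0 0;1 0 0 -0.15 0 0 0;1 0 0 -0.08 0 0 0;1 0 0 0 0 0 0;1 0 0 0 0 0 0;1 0 0 0 0 0 0")

```text
t: 15.73
eef_pos: [0.4683, -0.2618, 0.1667]
tool_rot: [-0.0, 1.0, -0.001, -0.001]
contact_force: [0.6, -0.5, -0.8]
gripper_width: 0.408
```

apply_moves(moves="1 0.07 -0.082 0 0 0 0;1 0.14 -0.165 0 0 0 0;1 0.1745 -0.2057 0 0 0 0;1 0.1745 -0.2057 0 0 0 0;1 0.1745 -0.2057 0 0 0 0;1 0.1745 -0.2057 0 0 0 0;1 0.1745 -0.2057 0 0 0 0;1 0.14 -0.165 0 0 0 0;1 0.07 -0.082 0 0 0 0;1 0 0 0 0 0 0;1 0 0 0 0 0 0;1 0 0 0 0 0 0")

```text
t: 16.73
eef_pos: [0.6233, -0.0816, 0.1674]
tool_rot: [0.0, 1.0, -0.002, -0.001]
contact_force: [0.2, -0.5, -1.9]
gripper_width: 0.412
```

```bash
python3 - <<'E'
from h import *
np.set_printoptions(precision=4,suppress=True)
o=bot.get_obs(); p=imaging.read_camera('wrist'); save(p,'w6'); print(o['eef_pos'],o['tool_rot'],o['contact_force'],o['gripper_width'])
E
```

```text
[ 0.6233 -0.0816  0.1674] [ 0.0005  1.     -0.0017 -0.001 ] [ 0.2099 -0.5279 -1.8526] 0.41160223511533256
```

View pics/w6.png

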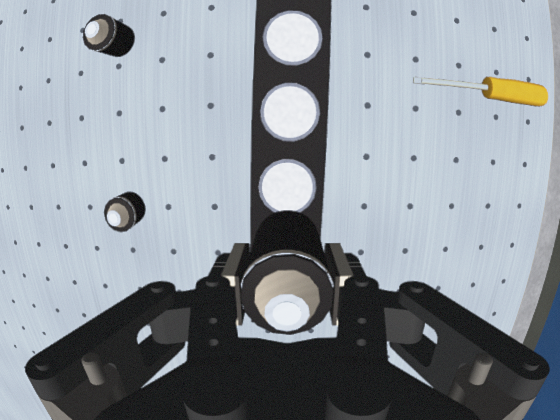

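apply_moves(moves="1 0 -0.02 0.08 0 0 0;1 0 0 0.16 0 0 0;1 0 0 0.22 0 0 0;1 0 0 0.22 0 0 0;1 0 0 0.18 0 0 0;1 0 0 0.1 0 0 0;1 0 0 0.04 0 0 0;1 0 0 0.02 0 0 0;1 0 0 0 0 0 0;1 0 0 0 0 0 0;1 0 0 0 0 0 0")

```text
t: 17.7
eef_pos: [0.6255, -0.0777, 0.047]
tool_rot: [0.0, 1.0, -0.001, 0.001]
contact_force: [-0.1, -0.6, -1.4]
gripper_width: 0.41
```

apply_moves(moves="1 -0.019 0.0125 0.02 0 0 0;1 0 0 0.02 0 0 0;1 0 0 0 0 0 0;1 0 0 0 0 0 0;1 0 0 0 0 0 0")

```text
t: 18.12
eef_pos: [0.6223, -0.0789, 0.0409]
tool_rot: [-0.0, 1.0, -0.001, 0.0]
contact_force: [-0.2, 0.0, -1.7]
gripper_width: 0.411
```

apply_moves(moves="1 0.007 0.002 0 0 0 0;1 0 0 0.008 0 0 0;1 0 0 0 0 0 0;1 0 0 0.006 0 0 0;1 0 0 0 0 0 0;1 0 0 0 0 0 0")

```text
t: 18.62
eef_pos: [0.623, -0.0793, 0.0391]
tool_rot: [-0.0, 1.0, -0.001, -0.0]
contact_force: [0.4, -0.0, -1.4]
gripper_width: 0.407
```

apply_moves(moves="1 0 0 0.005 0 0 0;1 0 0 0 0 0 0;1 0 0 0 0 0 0")

```text
t: 18.87
eef_pos: [0.6231, -0.0793, 0.0388]
tool_rot: [-0.0, 1.0, -0.001, 0.0]
contact_force: [-1.0, -0.0, 1.0]
gripper_width: 0.411
```

Contact felt (force went from −1.4 to +1.0 N). Release and rise.

apply_moves(moves="0.15 0 0 0.002 0 0 0;0.1 0 0 0 0 0 0;0.05 0 0 0 0 0 0;0 0 0 0 0 0 0;-0.2 0 0 0 0 0 0;-0.5 0 0 0 0 0 0;-1 0 0 0 0 0 0;-1 0 0 0 0 0 0;-1 0 0 0 0 0 0;-1 0 0 0 0 0 0")

```text
t: 19.7
eef_pos: [0.6231, -0.0793, 0.0383]
tool_rot: [0.0, 1.0, -0.001, -0.0]
contact_force: [-0.4, -0.5, 0.4]
gripper_width: 1.002
```

apply_moves(moves="-1 0 0 -0.08 0 0 0;-1 0 0 -0.15 0 0 0;-1 0 0 -0.25 0 0 0;-1 0 0 -0.25 0 0 0;-1 0 0 -0.25 0 0 0;-1 0 0 -0.12 0 0 0;-1 0 0 0 0 0 0;-1 0 0 0 0 0 0")

```text
t: 20.37
eef_pos: [0.6236, -0.0793, 0.1717]
tool_rot: [-0.0, 1.0, -0.001, 0.001]
contact_force: [-0.4, -0.1, 0.7]
gripper_width: 1.0
```

```bash
python3 - <<'E'
from h import *
np.set_printoptions(precision=4,suppress=True)
o=bot.get_obs(); p=imaging.read_camera('wrist'); save(p,'w7'); print(o['eef_pos'],o['tool_rot'])
print('c',tip(p,o,.6232,-.0792,.085)); print('b',tip(p,o,.451,.0765,.056)); print('a',tip(p,o,.456,-.102,.04))
E
```

```text
[ 0.6236 -0.0793  0.1717] [-0.0002  1.     -0.0007  0.0012]
c (array([285.5126, 209.7987]), np.int32(318), array([ 0.6228, -0.0784,  0.085 ]))
b (array([92.902 , 32.1176]), np.int32(153), array([0.4508, 0.0776, 0.056 ]))
a (array([114.3852, 218.8815]), np.int32(135), array([ 0.4554, -0.1005,  0.04  ]))
```

View pics/w7.png

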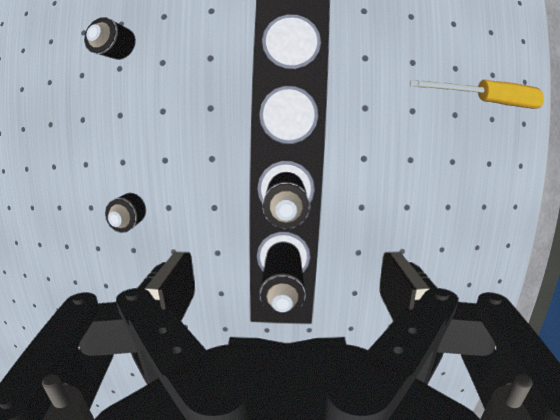

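apply_moves(moves="-1 -0.103 -0.093 0 0 0 0;-1 -0.2054 -0.1857 0 0 0 0;-1 -0.2054 -0.1857 0 0 0 0;-1 -0.2054 -0.1857 0 0 0 0;-1 -0.2054 -0.1857 0 0 0 0;-1 -0.2054 -0.1857 0 0 0 0;-1 -0.2054 -0.1857 0 0 0 0;-1 -0.103 -0.093 0 0 0 0;-1 0 0 0 0 0 0;-1 0 0 0 0 0 0;-1 0 0 0 0 0 0")

```text
t: 21.33
eef_pos: [0.4509, 0.0764, 0.1699]
tool_rot: [0.0, 1.0, -0.001, -0.0]
contact_force: [0.2, -0.3, 0.4]
gripper_width: 0.999
```

```bash
python3 - <<'E'
from h import *
np.set_printoptions(precision=4,suppress=True)
o=bot.get_obs(); p=imaging.read_camera('wrist'); save(p,'w8'); print(o['eef_pos'],o['tool_rot'])
print('b',tip(p,o,.451,.0768,.056))
E
```

```text
[0.4509 0.0764 0.1699] [ 0.0004  1.     -0.0009 -0.0003]
b (array([287.0312, 200.4531]), np.int32(128), array([0.4509, 0.0774, 0.056 ]))
```

View pics/w8.png

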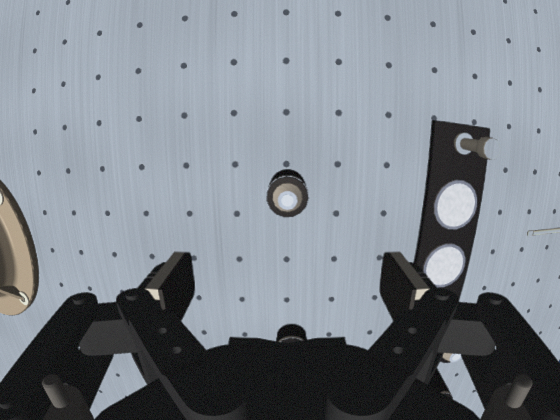

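apply_moves(moves="-1 0 -0.005 0.15 0 0 0;-1 0 0 0.28 0 0 0;-1 0 0 0.3 0 0 0;-1 0 0 0.28 0 0 0;-1 0 0 0.16 0 0 0;-1 0 0 0.08 0 0 0;-1 0 0 0.04 0 0 0;-1 0 0 0.02 0 0 0;-1 0 0 0 0 0 0;-1 0 0 0 0 0 0;-1 0 0 0 0 0 0")

```text
t: 22.3
eef_pos: [0.4516, 0.0778, 0.0142]
tool_rot: [-0.0, 1.0, -0.001, 0.001]
contact_force: [0.3, -0.8, 0.5]
gripper_width: 1.001
```

apply_moves(moves="-0.3 0 0 0 0 0 0;0 0 0 0 0 0 0;0.1 0 0 0 0 0 0;0.2 0 0 0 0 0 0;0.3 0 0 0 0 0 0;0.5 0 0 0 0 0 0;1 0 0 0 0 0 0;1 0 0 0 0 0 0;1 0 0 0 0 0 0;1 0 0 0 0 0 0;1 0 0 0 0 0 0;1 0 0 0 0 0 0")

```text
t: 23.3
eef_pos: [0.4509, 0.0777, 0.0135]
tool_rot: [-0.0, 1.0, -0.001, 0.0]
contact_force: [-0.8, -0.4, 5.8]
gripper_width: 0.408
```

apply_moves(moves="1 0 0 -0.03 0 0 0;1 0 0 -0.08 0 0 0;1 0 0 -0.15 0 0 0;1 0 0 -0.2 0 0 0;1 0 0 -0.25 0 0 0;1 0 0 -0.2 0 0 0;1 0 0 -0.12 0 0 0;1 0 0 -0.06 0 0 0;1 0 0 0 0 0 0;1 0 0 0 0 0 0")

```text
t: 24.13
eef_pos: [0.4503, 0.0777, 0.1438]
tool_rot: [-0.0, 1.0, -0.001, -0.0]
contact_force: [-0.5, -0.6, -3.0]
gripper_width: 0.41
```

apply_moves(moves="1 0.079 0.039 0 0 0 0;1 0.158 0.078 0 0 0 0;1 0.197 0.0976 0 0 0 0;1 0.197 0.0976 0 0 0 0;1 0.197 0.0976 0 0 0 0;1 0.197 0.0976 0 0 0 0;1 0.197 0.0976 0 0 0 0;1 0.158 0.078 0 0 0 0;1 0.079 0.039 0 0 0 0;1 0 0 0 0 0 0;1 0 0 0 0 0 0;1 0 0 0 0 0 0")

```text
t: 25.13
eef_pos: [0.6243, -0.0088, 0.1429]
tool_rot: [-0.0, 1.0, -0.0, -0.001]
contact_force: [-0.4, 0.2, -2.6]
gripper_width: 0.41
```

```bash
python3 - <<'E'
from h import *
np.set_printoptions(precision=4,suppress=True)
o=bot.get_obs(); p=imaging.read_camera('wrist'); save(p,'w9'); print(o['eef_pos'],o['tool_rot'],o['contact_force'],o['gripper_width'])
E
```

```text
[ 0.6243 -0.0088  0.1429] [-0.0002  1.     -0.0004 -0.0013] [-0.4424  0.1555 -2.6195] 0.409527281912218
```

View pics/w9.png

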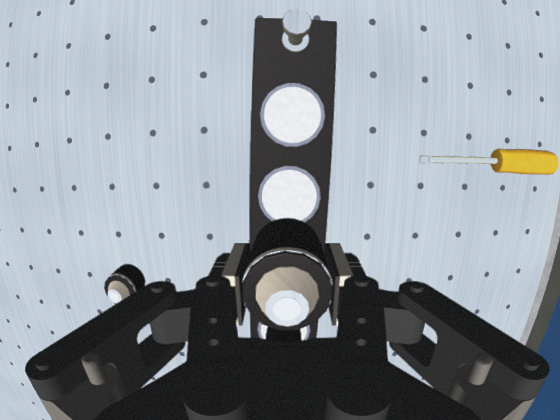

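apply_moves(moves="1 0.01 0 0.08 0 0 0;1 0 0 0.16 0 0 0;1 0 0 0.2 0 0 0;1 0 0 0.2 0 0 0;1 0 0 0.15 0 0 0;1 0 0 0.08 0 0 0;1 0 0 0.04 0 0 0;1 0 0 0.02 0 0 0;1 0 0 0 0 0 0;1 0 0 0 0 0 0;1 0 0 0 0 0 0")

```text
t: 26.1
eef_pos: [0.6277, -0.0093, 0.0335]
tool_rot: [-0.0, 1.0, -0.001, 0.001]
contact_force: [0.2, 1.2, -1.2]
gripper_width: 0.411
```

apply_moves(moves="1 -0.01 -0.002 0.02 0 0 0;1 0 0 0.015 0 0 0;1 0 0 0 0 0 0;1 0 0 0 0 0 0;1 0 0 0 0 0 0")

```text
t: 26.52
eef_pos: [0.6257, -0.009, 0.0282]
tool_rot: [-0.0, 1.0, -0.001, 0.0]
contact_force: [0.8, 0.8, -2.0]
gripper_width: 0.41
```

apply_moves(moves="1 0.002 0 0.006 0 0 0;1 0 0 0 0 0 0;1 0 0 0.006 0 0 0;1 0 0 0 0 0 0;1 0 0 0 0 0 0")

```text
t: 26.93
eef_pos: [0.6259, -0.009, 0.0266]
tool_rot: [-0.0, 1.0, -0.001, -0.0]
contact_force: [-0.6, 0.4, -1.9]
gripper_width: 0.411
```

apply_moves(moves="1 0 0 0.004 0 0 0;1 0 0 0 0 0 0;1 0 0 0 0 0 0")

```text
t: 27.18
eef_pos: [0.6259, -0.0091, 0.0266]
tool_rot: [-0.0, 1.0, -0.001, 0.0]
contact_force: [-2.8, 0.3, 4.5]
gripper_width: 0.411
```

apply_moves(moves="0.15 0 0 0 0 0 0;0.1 0 0 0 0 0 0;0.05 0 0 0 0 0 0;0 0 0 0 0 0 0;-0.2 0 0 0 0 0 0;-0.5 0 0 0 0 0 0;-1 0 0 0 0 0 0;-1 0 0 0 0 0 0;-1 0 0 0 0 0 0;-1 0 0 0 0 0 0")

```text
t: 28.02
eef_pos: [0.6259, -0.009, 0.0262]
tool_rot: [-0.0, 1.0, -0.001, -0.0]
contact_force: [-1.2, -1.1, 0.2]
gripper_width: 1.001
```

apply_moves(moves="-1 0 0 -0.08 0 0 0;-1 0 0 -0.15 0 0 0;-1 0 0 -0.25 0 0 0;-1 0 0 -0.25 0 0 0;-1 0 0 -0.25 0 0 0;-1 0 0 -0.12 0 0 0;-1 0 0 -0.08 0 0 0;-1 0 0 0 0 0 0;-1 0 0 0 0 0 0")

```text
t: 28.77
eef_pos: [0.6256, -0.0089, 0.1677]
tool_rot: [-0.0, 1.0, -0.001, -0.0]
contact_force: [-0.0, 0.9, 0.6]
gripper_width: 1.0
```

```bash
python3 - <<'E'
from h import *
np.set_printoptions(precision=4,suppress=True)
o=bot.get_obs(); p=imaging.read_camera('wrist'); save(p,'w10'); print(o['eef_pos'],o['tool_rot'])
print('b',tip(p,o,.626,-.009,.069)); print('c',tip(p,o,.6232,-.0792,.085))
E
```

```text
[ 0.6256 -0.0089  0.1677] [-0.0001  1.     -0.0006 -0.    ]
b (array([286.7103, 206.7138]), np.int32(290), array([ 0.6255, -0.0089,  0.069 ]))
c (array([283.5633, 295.9738]), np.int32(229), array([ 0.623 , -0.0784,  0.085 ]))
```

View pics/w10.png

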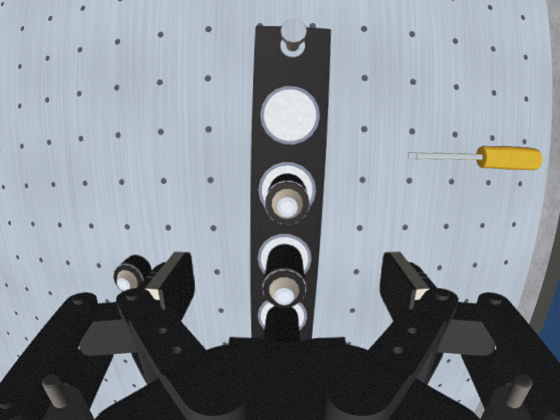

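apply_moves(moves="-1 -0.101 0.055 0 0 0 0;-1 -0.202 0.1096 0 0 0 0;-1 -0.202 0.1096 0 0 0 0;-1 -0.202 0.1096 0 0 0 0;-1 -0.202 0.1096 0 0 0 0;-1 -0.202 0.1096 0 0 0 0;-1 -0.202 0.1096 0 0 0 0;-1 -0.101 0.055 0 0 0 0;-1 0 0 0 0 0 0;-1 0 0 0 0 0 0;-1 0 0 0 0 0 0")

```text
t: 29.73
eef_pos: [0.4572, -0.1002, 0.1676]
tool_rot: [0.0, 1.0, -0.0, 0.0]
contact_force: [0.4, 0.9, 0.4]
gripper_width: 1.004
```

```bash
python3 - <<'E'
from h import *
np.set_printoptions(precision=4,suppress=True)
o=bot.get_obs(); p=imaging.read_camera('wrist'); save(p,'w11'); print(o['eef_pos'],o['tool_rot'])
print('a',tip(p,o,.4558,-.101,.040))
E
```

```text
[ 0.4572 -0.1002  0.1676] [ 0.      1.     -0.0001  0.0002]
a (array([284.5929, 197.9558]), np.int32(226), array([ 0.4553, -0.1004,  0.04  ]))
```

View pics/w11.png

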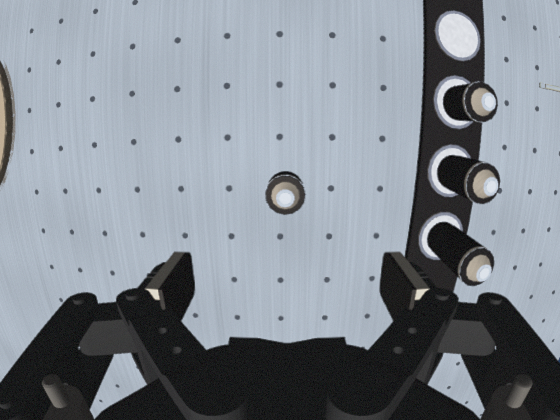

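apply_moves(moves="-1 -0.013 0.003 0.15 0 0 0;-1 0 0 0.28 0 0 0;-1 0 0 0.3 0 0 0;-1 0 0 0.28 0 0 0;-1 0 0 0.18 0 0 0;-1 0 0 0.09 0 0 0;-1 0 0 0.05 0 0 0;-1 0 0 0.03 0 0 0;-1 0 0 0 0 0 0;-1 0 0 0 0 0 0;-1 0 0 0 0 0 0")

```text
t: 30.7
eef_pos: [0.4555, -0.1013, 0.0057]
tool_rot: [0.0, 1.0, -0.001, 0.001]
contact_force: [0.2, -0.1, -0.8]
gripper_width: 0.994
```

apply_moves(moves="-0.3 0 0 0.012 0 0 0;0 0 0 0 0 0 0;0.1 0 0 0 0 0 0;0.2 0 0 0 0 0 0;0.3 0 0 0 0 0 0;0.5 0 0 0 0 0 0;1 0 0 0 0 0 0;1 0 0 0 0 0 0;1 0 0 0 0 0 0;1 0 0 0 0 0 0;1 0 0 0 0 0 0;1 0 0 0 0 0 0")

```text
t: 31.7
eef_pos: [0.4548, -0.1013, 0.0036]
tool_rot: [-0.0, 1.0, -0.001, 0.0]
contact_force: [-1.2, 0.1, 6.5]
gripper_width: 0.406
```

apply_moves(moves="1 0 0 -0.03 0 0 0;1 0 0 -0.08 0 0 0;1 0 0 -0.15 0 0 0;1 0 0 -0.2 0 0 0;1 0 0 -0.25 0 0 0;1 0 0 -0.2 0 0 0;1 0 0 -0.15 0 0 0;1 0 0 -0.08 0 0 0;1 0 0 0 0 0 0;1 0 0 0 0 0 0")

```text
t: 32.53
eef_pos: [0.4544, -0.101, 0.1399]
tool_rot: [-0.0, 1.0, -0.001, 0.0]
contact_force: [-0.1, 0.2, -2.1]
gripper_width: 0.408
```

apply_moves(moves="1 0.079 -0.073 0 0 0 0;1 0.158 -0.146 0 0 0 0;1 0.1965 -0.1824 0 0 0 0;1 0.1965 -0.1824 0 0 0 0;1 0.1965 -0.1824 0 0 0 0;1 0.1965 -0.1824 0 0 0 0;1 0.1965 -0.1824 0 0 0 0;1 0.158 -0.146 0 0 0 0;1 0.079 -0.073 0 0 0 0;1 0 0 0 0 0 0;1 0 0 0 0 0 0;1 0 0 0 0 0 0")

```text
t: 33.53
eef_pos: [0.6283, 0.0595, 0.1385]
tool_rot: [0.001, 1.0, -0.001, -0.001]
contact_force: [0.4, -0.7, -0.5]
gripper_width: 0.408
```

```bash
python3 - <<'E'
from h import *
np.set_printoptions(precision=4,suppress=True)
o=bot.get_obs(); p=imaging.read_camera('wrist'); save(p,'w12'); print(o['eef_pos'],o['tool_rot'],o['contact_force'],o['gripper_width'])
E
```

```text
[0.6283 0.0595 0.1385] [ 0.0006  1.     -0.0012 -0.0014] [ 0.3688 -0.6778 -0.4579] 0.40779487758270866
```

View pics/w12.png

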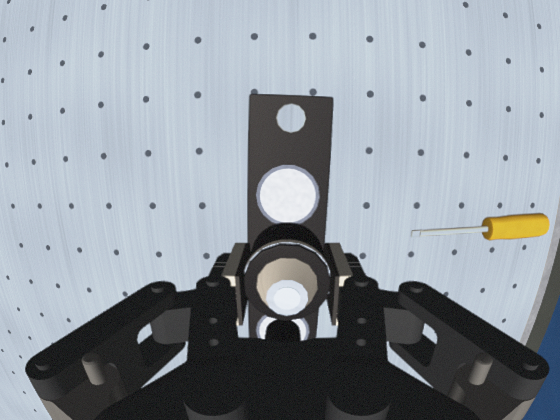

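apply_moves(moves="1 0 -0.002 0.08 0 0 0;1 0 0 0.16 0 0 0;1 0 0 0.2 0 0 0;1 0 0 0.2 0 0 0;1 0 0 0.16 0 0 0;1 0 0 0.09 0 0 0;1 0 0 0.05 0 0 0;1 0 0 0.02 0 0 0;1 0 0 0 0 0 0;1 0 0 0 0 0 0;1 0 0 0 0 0 0")

```text
t: 34.5
eef_pos: [0.6304, 0.0607, 0.0259]
tool_rot: [-0.0, 1.0, -0.001, 0.001]
contact_force: [-0.1, -0.1, -0.3]
gripper_width: 0.403
```

apply_moves(moves="1 -0.01 0 0.03 0 0 0;1 0 0 0.02 0 0 0;1 0 0 0 0 0 0;1 0 0 0 0 0 0;1 0 0 0 0 0 0")

```text
t: 34.92
eef_pos: [0.6283, 0.0607, 0.0188]
tool_rot: [-0.0, 1.0, -0.001, 0.0]
contact_force: [-0.5, 0.8, -1.9]
gripper_width: 0.41
```

apply_moves(moves="1 0.003 0 0.006 0 0 0;1 0 0 0 0 0 0;1 0 0 0.006 0 0 0;1 0 0 0 0 0 0;1 0 0 0 0 0 0")

```text
t: 35.33
eef_pos: [0.6286, 0.0607, 0.0173]
tool_rot: [0.0, 1.0, -0.001, -0.0]
contact_force: [0.1, 0.2, -1.8]
gripper_width: 0.404
```

apply_moves(moves="1 0 0 0.004 0 0 0;1 0 0 0 0 0 0;1 0 0 0 0 0 0")

```text
t: 35.58
eef_pos: [0.6287, 0.0607, 0.0168]
tool_rot: [-0.0, 1.0, -0.001, -0.0]
contact_force: [0.3, 0.4, -0.7]
gripper_width: 0.411
```

apply_moves(moves="1 0 0 0.003 0 0 0;1 0 0 0 0 0 0;1 0 0 0 0 0 0")

```text
t: 35.83
eef_pos: [0.6287, 0.0607, 0.0167]
tool_rot: [-0.0, 1.0, -0.001, 0.0]
contact_force: [-1.6, -0.3, 2.5]
gripper_width: 0.404
```

Contact; release, rise.

apply_moves(moves="0.15 0 0 0 0 0 0;0.1 0 0 0 0 0 0;0.05 0 0 0 0 0 0;0 0 0 0 0 0 0;-0.2 0 0 0 0 0 0;-0.5 0 0 0 0 0 0;-1 0 0 0 0 0 0;-1 0 0 0 0 0 0;-1 0 0 0 0 0 0;-1 0 0 0 0 0 0")

```text
t: 36.67
eef_pos: [0.6287, 0.0607, 0.0165]
tool_rot: [-0.0, 1.0, -0.001, 0.0]
contact_force: [-0.4, -0.1, 0.3]
gripper_width: 0.996
```

apply_moves(moves="-1 0 0 -0.08 0 0 0;-1 0 0 -0.15 0 0 0;-1 0 0 -0.25 0 0 0;-1 0 0 -0.25 0 0 0;-1 0 0 -0.25 0 0 0;-1 0 0 -0.15 0 0 0;-1 0 0 -0.12 0 0 0;-1 0 0 -0.05 0 0 0;-1 0 0 0 0 0 0;-1 0 0 0 0 0 0")

```text
t: 37.5
eef_pos: [0.6284, 0.0608, 0.1723]
tool_rot: [-0.0, 1.0, -0.001, -0.0]
contact_force: [-0.6, 0.3, -1.7]
gripper_width: 1.002
```

```bash
python3 - <<'E'
from fit import *
np.set_printoptions(precision=4,suppress=True)
o=bot.get_obs(); p=imaging.read_camera('wrist'); save(p,'w13'); print(o['eef_pos'],o['tool_rot'])
print('a',tip(p,o,.6287,.0606,.053)); print('b',tip(p,o,.626,-.009,.069))
s=imaging.read_camera('side'); t=imaging.read_camera('top')
i=s['image'][110:330,180:400]; cv2.imwrite('pics/side1z.png',cv2.resize(i[:,:,::-1],None,fx=2.7,fy=2.7,interpolation=cv2.INTER_CUBIC))
for n,p in(('side',s),('top',t)):
  for k in('objective_a','oil_bottle'): print(n,k,[(round(r['score'],2),np.round(r['location'],1),onz(p,r['location'],.013 if k[0:3]=='obj' else 0)) for r in nets.spot_point(p,k)])
E
```

```text
[0.6284 0.0608 0.1723] [-0.0001  1.     -0.0007 -0.0001]
a (array([286.7102, 199.1061]), np.int32(245), array([0.6282, 0.0617, 0.053 ]))
b (array([283.8731, 283.8223]), np.int32(197), array([ 0.6258, -0.0088,  0.069 ]))
side objective_a [(0.87, array([315.6, 235.4]), array([ 0.6188, -0.0825,  0.013 ])), (0.73, array([302.4, 218. ]), array([ 0.6202, -0.0108,  0.013 ])), (0.73, array([328.4, 250.8]), array([ 0.62  , -0.1431,  0.013 ]))]
side oil_bottle [(0.64, array([240.4, 146.9]), array([0.6119, 0.3742, 0.    ]))]
top objective_a [(0.77, array([275.3, 181.5]), array([ 0.6323, -0.0065,  0.013 ])), (0.68, array([308.5, 185.8]), array([ 0.6248, -0.081 ,  0.013 ])), (0.55, array([334.5, 186.9]), array([ 0.6241, -0.1392,  0.013 ])), (0.22, array([339.6, 187.9]), array([ 0.6221, -0.1507,  0.013 ]))]
top oil_bottle [(0.76, array([109.4, 183.5]), array([0.6188, 0.3666, 0.    ]))]
```

View pics/w13.png

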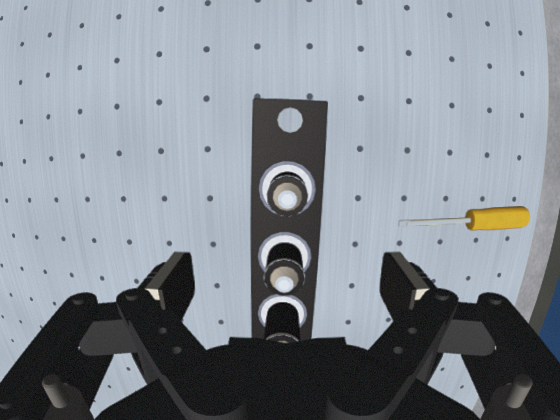

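View pics/side1z.png

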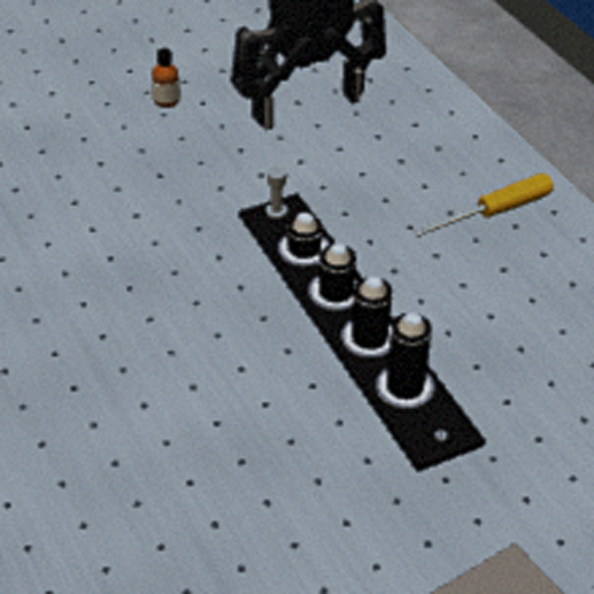

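```bash
python3 -c "
from h import *
print(bot.get_obs()['t'],bot.hand_in())"
```

```text
the job is handed in; nothing more can be done
37.85 None
```

All four objectives now stand upright on the rail in order of height. The shortest (a) is on the pad next to the steel post, then b and c, with the tallest (d) farthest away. I handed the job in at t ≈ 37.9 s of the 102 s allowed.

- **Set-down:** I lowered each one until the wrist force showed light contact, with readings of at most about 5 N, before opening the jaws. I saw no sign of a drop or a tip.
- **Centring:** After each release, the wrist camera put the objective's tip within about 1 mm of its pad's centre. The calibration itself is only good to about 2 mm.
- **Last side view:** It shows all four upright in rising order, the gripper well clear above them, and the oil bottle standing where it was.
- **Checks that disagreed:** In the last pictures the network never found objective a. In the top view it gave a stray second hit near d, and its point estimates were off by up to about 10 mm. I relied on the wrist-camera tip measurements and the pictures instead. Its oil bottle estimates also shifted by 5 to 12 mm between the first and last pictures. I put that down to network noise, because the arm never went near the bottle and it shows at the same place in both side views.

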